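# Put a tin back on a ratchet jar rail

### The job

Put the small food tin back into the jar rail on the worktop without grasping or lifting anything. With your fingertips press the thumb release on top of the sliding stop and, keeping it pressed, push the stop back to the far end of its bar, away from the jars; then slide the tin across the worktop into the opening until it stands in line with the two jars, close to the bar. Last, push the stop up against the row again, so that jars and tin are held without play between the stop and the end plate, and let go; leave all three upright and the other things alone.

Things in the scene. Friction and masses are not known exactly. Their poses are not given: they have to be found in the camera images.
- jar_rail: the jar rail, fixed to the worktop. Origin on the worktop under the middle of the bar; y runs along the bar, the jars stand on the worktop at its front (-x, roughly toward the robot), z up. The flat steel bar is 8 mm thick (x within 4 mm), z 40 to 62 mm, saw teeth of 6 mm pitch underneath. The tin touching the bar has its centre at x = -33 mm
- end_plate (a point): point on the inner (-y) face of the fixed steel end plate, at rail x = -33, y = +150 mm, 40 mm up. The plate spans rail x from -65 to 21 mm and is 74 mm high; it closes the row on the side away from the sliding stop. Axes as jar_rail. Wall cupboards hang 0.62 m above the worktop from about here leftward: keep the arm below or clear of them
- end_post (a point): top centre of the black post at the other end of the bar (rail y = -180 mm), 68 mm high, 28 mm in x by 16 mm in y; its foot, 64 x 26 mm and 5 mm high, stands out before and behind. Axes as jar_rail
- stop (a joint): place of the sliding stop along the bar, m: its plate face is at rail y = 0.030 - value; grows as it opens (toward rail -y), 0.145 = fully back by the post. Starts at 0 to 0.025. Toward the jars it clicks over the teeth at 4-5 N (7-10 N with the row); away from them it is locked unless the release is down, then slides at about 3 N plus rubbing. With jars and tin packed tight it reads about 0.050
- release (a joint): how far the thumb pad is pressed down, m: 0 = up (locked), 0.008 = fully down; the teeth are clear from about 0.004. A spring resists with 2.5 N at the top to 5.5 N at the bottom and raises it again when let go, so it must be kept down while the stop is pushed back. It dips by itself over each tooth as the stop closes and may rest up to 0.0035 down
- release_top (a point): centre of the top of the ribbed grey thumb pad, 94 mm above the worktop when up; moves with stop and pad. Pad 32 mm (rail x) by 36 mm (rail y); the housing under it is 81 mm high. 21.5 mm from its centre toward rail -y stands an upright black thumb fence, 7 mm thick, 38 mm wide, top at 112 mm, which a fingertip on the pad can push. The other sides are open. Axes as jar_rail
- stop_plate (a point): point on the jar-side face of the stop's steel plate, 45 mm before the bar's middle, 40 mm up. Plate 6 mm thick (toward rail -y), rail x from -63 to 9 mm, z 4 to 66 mm. The black housing behind it reaches rail x = -19 mm and 52 mm back from this face; before it the plate's back is free, but for a rib at z = 52 mm out to x = -43 mm. Axes as jar_rail
- stop_back (a point): centre of the outer (-y) face of the thumb fence, 98 mm above the worktop, 52 mm behind the plate face: a place to push the stop toward the jars. Axes as jar_rail
- tin_mid (a point): middle of the small food tin, half-way up: diameter 57 mm, 72 mm high, about 0.18 kg. It stands loose on the worktop in front of the rail, alone
- mustard_jar_mid (a point): middle of the mustard jar, half-way up: round glass jar with a green lid, diameter 54 mm, 80 mm high, one of the two in the row
- honey_jar_mid (a point): middle of the honey jar, half-way up: round glass jar with a red lid, diameter 59 mm, 85 mm high, the other of the two in the row. The two may stand in either order, within 2 mm of each other and the end plate; the row then ends at about rail y = +32 mm
- pepper_mill_mid (a point): middle of a wooden pepper mill, half-way up: diameter 58 mm, 170 mm high, bystander
- tea_box_mid (a point): middle of a cardboard tea box, half-way up: 68 x 132 mm, 117 mm high, bystander
- mug_mid (a point): middle of a white mug, half-way up: diameter 82 mm, 94 mm high, bystander
Mind the look-alikes: they are no part of the job. Leave any black or brown look-alike of the part that bears tin_mid alone.

How it is judged (in metres and radians):
On the way, in this order (a step that is already met when the one before it is completed fails the run):
1. the stop has been pushed back to the far end of its bar (within 15 mm) (value of joint stop above 0.13 m), for 0.1 s.
2. the tin stands in the opening, in line with the row (within 15 mm of touching the bar), with the stop still back (x of tin_mid in the frame of jar_rail above -0.049 m and y of tin_mid in the frame of jar_rail below 0.034 m and y of tin_mid in the frame of stop_plate above 0.02 m and angle between tin_mid's own z axis and vertical below 0.1 rad), for 0.1 s.
At the end, for the whole second after the job is handed in: jars and tin stand upright in line before the bar (each centre within about 17 mm of where it would touch it), the tin next to the stop; the stop is up against the row with under 10 mm of play in all (it reads under 0.060), its release up; everything at rest (value of joint stop below 0.06 m and velocity of joint stop between -0.005 and 0.005 m/s and value of joint release below 0.0045 m and x of each of tin_mid, mustard_jar_mid, honey_jar_mid in the frame of jar_rail above -0.051 m and y of tin_mid in the frame of stop_plate above 0.02 m and y of tin_mid in the frame of jar_rail below 0.04 m and angle between each of tin_mid, mustard_jar_mid, honey_jar_mid's own z axis and vertical below 0.1 rad and linear speed of tin below 0.01 m/s).
It fails at once if the tin is lifted or tipped (height (world z) of tin_mid above 0.048 m or angle between tin_mid's own z axis and vertical above 0.35 rad).
It fails at once if a jar of the row is lifted, tipped or pushed out of the row (height (world z) of mustard_jar_mid above 0.052 m or height (world z) of honey_jar_mid above 0.0545 m or angle between any of mustard_jar_mid, honey_jar_mid's own z axis and vertical above 0.35 rad or distance of any of mustard_jar_mid, honey_jar_mid from where it was at the start of the episode above 0.035 m).
It fails at once if a bystander is moved by more than 20 mm (distance of any of pepper_mill_mid, tea_box_mid, mug_mid from where it was at the start of the episode above 0.02 m).
It also fails if it takes over 67 s, if anything falls off the work surface, if the arm or the gripper's body presses on something with over 40 N, if the wrist force passes 120 N, or if a joint passes its speed limit or range.

### The arm

A 6-joint arm with a two-finger parallel gripper is mounted at the origin on a cart in front of the work surface, level with it; the furniture and walls round the work are solid. World frame = base frame: x ahead of the robot, y to its left, z up, the work surface at z = 0. Lengths are in mm, angles in rad, forces in N, time in s.
With the tool pointing down it reaches from about 350 to 975 mm from the base axis. Payload 7.1 kg.
Tool frame: the origin (TCP) lies at the very end of the fingers, on their centre line; the grasp point (between the pads) lies 19 mm behind it (ctrl.grasp_offset is the distance from the TCP to the grasp point, in mm); z points along the fingers, y is the line along which they close (so a half turn about z gives the same grasp; the last joint's range is limited). The gripper opens to 88 mm and grips with 3 to 60 N. Pads are 20 mm wide; open, the fingers measure 115 mm over their backs; the gripper's body (75 mm by 178 mm) begins 61 mm behind the grasp point.
Start: joints at [1.147, 0.423, 1.63, -0, 1.089, -0.019], TCP at [246.114, 574.485, 222.675] pointing down, gripper open.
Joint ranges: [-3, 3], [-0.9, 2.11], [0.09, 2.58], [-1.31, 4.45], [0.11, 2.69], [-2.54, 2.54]. Speed limits (rad/s): [2.39, 2.39, 3.01, 3.14, 3.14, 3.14].

### API

Orientations are given as a rotation vector (axis times angle).
In Python, from workcell import ctrl, viewer, ticket, models gives the robot as it stands.
- The arm moves only by the tool play_rows, never from a script. Its arguments are lists of equal length, an entry for each row: "dp": the shift along the world's x, y, z in mm, a list of three; "yaw": the turn about the world's z in degrees. In form: {"dp": [[tx, ty, tz], ...], "yaw": [yaw, ...]}. A call has 1 to 8 rows; each row shifts and turns the commanded pose from where the row before left it; what a row does not reach is not made up. A row lasts 1/12 s, in which the tool goes at most 41.7 mm and 7.16 degrees, less where a joint would pass 70% of its speed; a pose out of reach is approached as far as the arm can. A call is refused whole if a number of a shift passes 41.7 or a number of a turn 7.16, either way. A call with a gripper value outside its range is refused whole. "gripper" is the closure, from 0 (fully open) to 1 (shut), set as the call begins (left out, the last holds). The fingers move at their own pace and stop on an object; the grip force is fixed at half the most. Time passes only in rows, so rows that do not move let the fingers close. It gives the time, the measured TCP pose, the force, the opening and the grip force at its end, in the units of the state.
- ctrl.get_obs(): the state, without advancing time (a new reading comes with each control period).
- viewer.get_image(name): name is "side" or "top"; returns a dict with "pixels" (420x560x3 uint8, red, green, blue), "range_z" (420x560 float32, mm along the optical axis (not along the pixel's ray), 0 where there is no reading), "fx", "fy", "cx", "cy" (pixels), "dist_coeffs" ([k1, k2, p1, p2, k3] as OpenCV has them; the pictures are not rectified), "T" (4x4, takes a point from camera to world coordinates). Camera axes: x right, y up, looking along -z (the intrinsics and any distortion apply to the point x, -y, -z); pixel columns grow to the right and rows downward; lengths in mm; the calibration is good to about 2 mm. A picture is of the moment at which its call begins.
- ticket.close_job(): hands the job in; it is judged then, once.
Trained networks look in a picture, given as the dict that the camera call returned (one of the last four; its "shot" number tells which), for a name from the list of things; names that differ only in an ending like _2 or _b are one class to them, and where a whole thing is asked for, a point or a joint stands for the part that bears it (a point fixed in the world has none). Each returns a list of dicts, best first, with "conf" (0 to 1); they miss things now and then, are a little off and sometimes report something else, mostly with a low value. They report only what shows in the picture. A call takes as long as a camera call. They do not tell look-alikes from the thing itself.
- models.look_for(picture, name): "bbox" ([centre column, centre row, width, height] in pixels, round what is visible of it).
- models.landmark_of(picture, name): "location" ([column, row] in pixels: a listed point, or the origin of a listed thing).
The state is a dict: "t": time; "qpos": joint angles; "qvel": joint speeds; "joint_torque": joint torques, N m; "ee_pos": TCP position; "orientation": TCP orientation; "ft_force": force on the tool from outside, world axes, zero at the start; "moment": the same for the moment, N m; "width": finger opening in mm; "grasp_force": force on a finger pad.
Only numpy, scipy, OpenCV 4.12 (cv2) and the standard library are available. Lean on these libraries where they do the work, as an engineer would, in place of code of your own. Each camera call takes 0.05 s, during which the arm holds its last target. There are 200 camera calls.

## Working session

There is one attempt and no reset: what is moved stays moved. The work goes in short steps, Python scripts to look and compute and a tool call to move; the robot and the scene stay as the last step left them, time stands still between calls to the robot, and variables do not carry over. Pictures are saved under pics/ and viewed, at most 10 in all, crops included, and the job is handed in when it is done.

Besides the shell and the picture viewer there is one more tool, called after ">>>" as name([rows], argument=value, ...), one row to a line, values as JSON. play_rows: Moves the arm, as the interface text tells. Its arguments: {"type":"object","properties":{"dp":{"type":"array"},"yaw":{"type":"array"},"gripper":{"type":"number"}},"required":["dp","yaw"]}

```bash
mkdir -p pics
cat > h.py <<'E'
import numpy as np, cv2
from workcell import ctrl, viewer, ticket, models
def px2w(im,uv,z=None):
    K=np.array([[im['fx'],0,im['cx']],[0,im['fy'],im['cy']],[0,0,1]],float)
    u=cv2.undistortPoints(np.array([[uv]],float),K,np.array(im['dist_coeffs'],float))[0,0]
    d=np.array([u[0],-u[1],-1]);T=np.array(im['T'])
    if z is None:
        c,r=int(round(uv[0])),int(round(uv[1]))
        p=im['range_z'][max(0,r-1):r+2,max(0,c-1):c+2];p=p[p>0]
        if p.size==0:return np.full(3,np.nan)
        return T[:3,:3]@(d*np.median(p))+T[:3,3]
    w=T[:3,:3]@d
    return T[:3,3]+w*(z-T[2,3])/w[2]
def save(im,n,box=None,s=1):
    a=im['pixels'][:,:,::-1]
    if box:a=a[box[1]:box[3],box[0]:box[2]]
    cv2.imwrite('pics/'+n,cv2.resize(a,None,fx=s,fy=s,interpolation=cv2.INTER_CUBIC))
E
python3 - <<'E'
from h import *
Z=dict(jar_rail=0,end_plate=40,end_post=68,release_top=94,stop_plate=40,stop_back=98,tin_mid=36,mustard_jar_mid=40,honey_jar_mid=42.5,pepper_mill_mid=85,tea_box_mid=58.5,mug_mid=47)
ims=[]
for n in('top','side'):
    im=viewer.get_image(n);save(im,n+'0.png')
    print(n,np.round(im['T'],2).tolist())
    for k,z in Z.items():
        for l in models.landmark_of(im,k)[:3]:
            print(k,round(l['conf'],2),np.round(l['location']),np.round(px2w(im,l['location'],z)))
print(ctrl.get_obs())
E
```

```text
top [[-0.03, 0.98, -0.19, 402.87], [-1.0, -0.03, -0.01, -61.19], [-0.02, 0.19, 0.98, 963.64], [0.0, 0.0, 0.0, 1.0]]
jar_rail 0.64 [330. 195.] [ 615. -174.   -0.]
end_plate 0.56 [270. 198.] [603. -28.  40.]
end_post 0.74 [417. 206.] [ 568. -360.   68.]
release_top 0.51 [339. 186.] [ 613. -184.   94.]
stop_back 0.95 [351. 185.] [ 614. -210.   98.]
tin_mid 0.8 [404. 248.] [ 477. -333.   36.]
tin_mid 0.79 [290. 255.] [469. -71.  36.]
tin_mid 0.59 [346. 242.] [ 495. -200.   36.]
mustard_jar_mid 0.65 [285. 195.] [609. -62.  40.]
honey_jar_mid 0.69 [306. 205.] [ 582. -110.   42.]
honey_jar_mid 0.61 [416. 199.] [ 589. -369.   42.]
pepper_mill_mid 0.78 [224. 252.] [474.  74.  85.]
tea_box_mid 0.88 [195. 185.] [636. 148.  58.]
tea_box_mid 0.53 [169. 238.] [513. 205.  58.]
mug_mid 0.72 [167. 237.] [516. 214.  47.]
mug_mid 0.31 [284. 194.] [611. -60.  47.]
side [[-1.0, -0.01, -0.01, 540.84], [-0.0, -0.64, 0.77, 615.08], [-0.02, 0.77, 0.64, 675.87], [0.0, 0.0, 0.0, 1.0]]
jar_rail 0.91 [258. 219.] [ 610. -177.    0.]
jar_rail 0.27 [259. 240.] [605. -98.   0.]
end_plate 0.64 [259. 251.] [599. -23. 
[... 779 characters left out ...]
2. 343.] [514. 212.  47.]
{'t': 1.3, 'qpos': array([ 1.14699556e+00,  4.23111839e-01,  1.62987525e+00, -2.19706978e-05,
        1.08860622e+00, -1.89679199e-02]), 'qvel': array([ 0.00021077, -0.0011217 ,  0.00102421,  0.0011049 , -0.001185  ,
       -0.00017917]), 'joint_torque': array([-2.48464101e-03, -5.44584239e+01, -2.74033338e+01,  6.42037368e-02,
        1.71930890e-02, -5.97334883e-05]), 'ee_pos': array([246.12737506, 574.49181672, 222.67740798]), 'orientation': array([ 6.31556911e-01,  3.07743755e+00, -7.70875133e-06]), 'ft_force': array([ 1.209635  , -0.19389867,  0.29252055]), 'moment': array([ 0.01527541, -0.05405814,  0.01847096]), 'grasp_force': 0.0, 'width': 87.92265713144579}
```

Run:
```python
import cv2
a=cv2.imread('pics/top0.png')[150:290,140:460];b=cv2.imread('pics/side0.png')[130:290,200:360]
cv2.imwrite('pics/t1.png',cv2.resize(a,None,fx=2.5,fy=2.5,interpolation=2));cv2.imwrite('pics/s1.png',cv2.resize(b,None,fx=3.7,fy=3.7,interpolation=2))
```

```text
(no output)
```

View pics/t1.png

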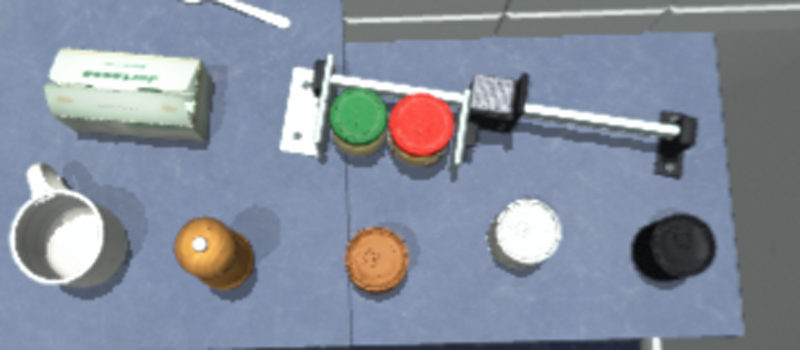

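View pics/s1.png

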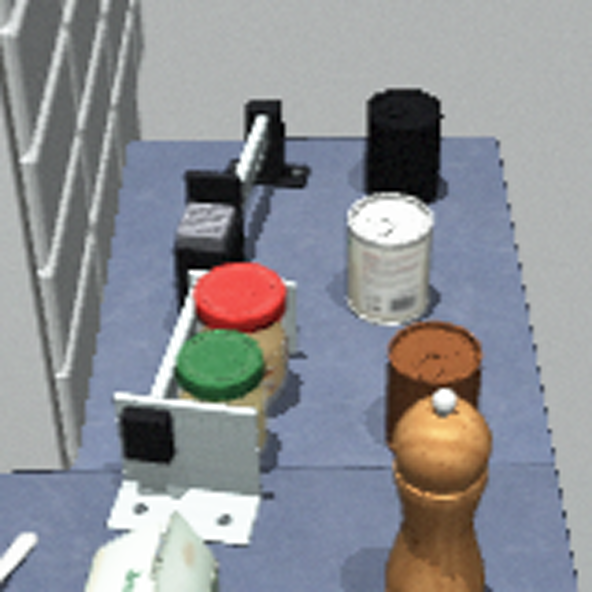

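Candidate tins in the top picture: brown (290,255), white (350,243) and black (410,248). The white one is the food tin, since black and brown are look-alikes, and the enlarged crops show it with a label and metal lid. Green and red jars are at (283,197) and (308,200), the thumb pad at (338,188), the post at (413,203).

```bash
cat > m.py <<'E'
from h import *
def cloud(im):
    K=np.array([[im['fx'],0,im['cx']],[0,im['fy'],im['cy']],[0,0,1]],float)
    h,w=im['range_z'].shape
    g=np.stack(np.meshgrid(np.arange(w),np.arange(h)),-1).reshape(-1,1,2).astype(float)
    u=cv2.undistortPoints(g,K,np.array(im['dist_coeffs'],float))[:,0]
    z=im['range_z'].reshape(-1)
    P=np.stack([u[:,0]*z,-u[:,1]*z,-z],1)@np.array(im['T'])[:3,:3].T+np.array(im['T'])[:3,3]
    P[z<=0]=np.nan
    return P.reshape(h,w,3)
E
python3 - <<'E'
from m import *
for n in('top','side'):
    im=viewer.get_image(n);P=cloud(im).reshape(-1,3);C=im['pixels'].reshape(-1,3).astype(int)
    np.savez('c_%s.npz'%n,P=P,C=C)
    R=(P[:,0]>400)&(P[:,0]<700)&(P[:,1]>-420)&(P[:,1]<20)
    r,g,b=C.T
    def rep(nm,m):
        q=P[m&R]; 
        if len(q): print(n,nm,len(q),'med',np.round(np.median(q,0),1),'min',np.round(np.percentile(q,3,axis=0)),'max',np.round(np.percentile(q,97,axis=0)))
    rep('red',(r>150)&(g<70)&(b<70)); rep('green',(g>80)&(r<70)&(b<90)&(P[:,2]>70))
    t=(P[:,2]>62)&(P[:,0]<540)
    rep('wtop',t&(P[:,1]<-150)&(P[:,1]>-260)); rep('btop',t&(P[:,1]<-280)); rep('brtop',t&(P[:,1]>-140)&(P[:,1]<0))
    rep('pad',(P[:,2]>85)&(P[:,2]<98)&(P[:,1]<-140)&(P[:,1]>-230)&(P[:,0]>560)&(g>60)); rep('fence',(P[:,2]>102)&(P[:,1]<-140)&(P[:,1]>-250)&(P[:,0]>560))
    rep('post',(P[:,2]>62)&(P[:,2]<74)&(P[:,1]<-320)&(P[:,0]>545))
    m=(P[:,2]>53)&(P[:,2]<70)&(P[:,1]<-215)&(P[:,1]>-345)&(P[:,0]>560)&R
    q=P[m]; k=np.polyfit(q[:,1],q[:,0],1); print('bar',len(q),k,np.polyval(k,[-30,-180,-360]))
E
```

```text
top red 50 med [572.1 -99.3  84.9] min [ 560. -141.   81.] max [607. -87.  88.]
top green 81 med [586.5 -49.2  80. ] min [573. -83.  75.] max [618. -33.  84.]
top wtop 516 med [ 490.5 -205.7   69. ] min [ 466. -230.   66.] max [ 515. -180.   73.]
top btop 559 med [ 473.9 -341.2   69.1] min [ 450. -367.   64.] max [ 498. -316.   73.]
top brtop 511 med [469.6 -69.7  69.6] min [445. -94.  66.] max [494. -45.  73.]
top pad 307 med [ 615.6 -177.1   93.7] min [ 595. -219.   87.] max [ 690. -147.   97.]
top fence 11731 med [ 689.5 -197.1  472.1] min [ 688. -247.  142.] max [ 694. -143.  587.]
top post 212 med [ 589.6 -355.4   67.3] min [ 567. -414.   62.] max [ 692. -324.   73.]
bar 361 [1.46393293e-01 6.64720706e+02] [660.32890704 638.36991304 612.01912025]
side red 35 med [588.4 -89.1  84.9] min [ 564. -140.   82.] max [611. -85.  87.]
side green 40 med [600.7 -36.9  79.9] min [574. -72.  73.] max [622. -31.  83.]
side wtop 319 med [ 491.4 -202.4   69.5] min [ 466. -232.   64.] max [ 516. -179.   73.]
side btop 243 med [ 475.2 -338.7   69.7] min [ 450. -369.   63.] max [ 499. -314.   73.]
side brtop 410 med [471.3 -68.   69.5] min [446. -96.  64.] max [495. -43.  73.]
side pad 191 med [ 615.1 -172.6   93.6] min [ 596. -206.   86.] max [ 690. -156.   97.]
side fence 1400 med [ 690.  -198.9  287.1] min [ 612. -246.  108.] max [ 692. -143.  427.]
side post 89 med [ 586.4 -352.2   67.7] min [ 567. -408.   62.] max [ 692. -326.   73.]
bar 110 [7.31825993e-01 8.42827507e+02] [820.87272717 711.09882818 579.3701494 ]
```

Run:
```python
from m import *
for n in('top','side'):
    d=np.load('c_%s.npz'%n);P,C=d['P'],d['C']
    R=(P[:,0]>540)&(P[:,0]<665)&(P[:,1]>-420)&(P[:,1]<20)
    r,g,b=C.T
    def rep(nm,m):
        q=P[m&R]
        if len(q)>5:
            (c,s,a)=cv2.minAreaRect(q[:,:2].astype(np.float32)); print(n,nm,len(q),'med',np.round(np.median(q,0),1),'rect',np.round(c,1),np.round(s),round(a,1))
    rep('red',(r>1.8*g)&(P[:,2]>80)); rep('green',(g>1.5*r)&(P[:,2]>75))
    S=(P[:,1]<-140)&(P[:,1]>-235)
    rep('pad',(P[:,2]>89)&(P[:,2]<98)&S&(r>70)); rep('fence',(P[:,2]>107)&(P[:,2]<120)&S)
    rep('plate',(P[:,2]>55)&(P[:,2]<70)&S&(P[:,0]<592))
    rep('post',(P[:,2]>64)&(P[:,2]<74)&(P[:,1]<-330))
    m=(P[:,2]>58)&(P[:,2]<66)&(P[:,1]<-215)&(P[:,1]>-330)&R
    q=P[m]; k=np.polyfit(q[:,1],q[:,0],1); print('bar',len(q),k,np.polyval(k,[-30,-180,-360]))
    rep('endpl',(P[:,2]>66)&(P[:,2]<78)&(P[:,1]>-34)&(r>100))
```

```text
top red 503 med [ 587.6 -113.6   84.8] rect [ 587.6 -113.7] [56. 57.] 44.3
top green 412 med [597.8 -57.4  80.1] rect [598.3 -57.6] [50. 52.] 88.1
top pad 223 med [ 611.1 -176.3   94. ] rect [ 611.3 -176.9] [36. 32.] 81.3
top fence 54 med [ 606.7 -201.1  112.1] rect [ 607.1 -201.3] [ 7. 36.] 78.7
top plate 82 med [ 579.1 -151.1   64.4] rect [ 582.9 -165. ] [29. 66.] 33.6
top post 82 med [ 578.6 -355.    67.1] rect [ 579.7 -353.2] [29. 28.] 48.2
bar 184 [1.83777606e-01 6.43624088e+02] [638.11076027 610.54411942 577.4641504 ]
top endpl 110 med [621.  -25.7  73.1] rect [618.3 -20.5] [17. 85.] 80.1
side red 345 med [ 588.8 -111.    85.2] rect [ 588.  -113.2] [53. 60.] 2.0
side green 321 med [599.2 -53.5  80.1] rect [598.2 -56.2] [52. 49.] 78.4
side pad 138 med [ 612. -173.   94.] rect [ 612.  -179.9] [43. 32.] 81.5
side fence 48 med [ 608.  -200.7  110.8] rect [ 608.5 -201. ] [ 8. 35.] 79.7
side plate 18 med [ 560.2 -147.2   63.5] rect [ 574.  -170.1] [ 5. 65.] 34.4
side post 40 med [ 579.7 -354.    68.1] rect [ 578.6 -353.2] [26. 24.] 21.6
bar 43 [1.60877177e-01 6.37537980e+02] [632.71166477 608.58008816 579.62219623]
side endpl 148 med [612.8 -23.4  72.3] rect [618.3 -25.3] [ 8. 83.] 79.5
```

>>> play_rows([
  [10,-39,0],
  [10,-39,0],
  [10,-39,0],
  [10,-39,0],
  [10,-39,0],
  [10,-39,0],
  [10,-39,0],
  [10,-39,0],
], yaw=[6.4,6.4,0,0,0,0,0,0], gripper=1)

```text
t: 2.07
ee_pos: [326.2, 260.8, 222.9]
orientation: [0.284, 3.128, 0.001]
ft_force: [-0.5, 0.8, 0.0]
width: 38.2
grasp_force: 0.0
```

>>> play_rows([
  [12,-39,0],
  [12,-39,0],
  [12,-39,0],
  [12,-39,0],
  [12,-39,0],
  [12,-39,0],
  [12,-39,0],
  [12,-39,0],
], yaw=[0,0,0,0,0,0,0,0])

```text
t: 2.73
ee_pos: [422.4, -51.7, 223.1]
orientation: [0.285, 3.128, 0.0]
ft_force: [1.1, 0.7, 0.4]
width: 0.3
grasp_force: 0.0
```

>>> play_rows([
  [31,-21,0],
  [31,-21,0],
  [31,-21,0],
  [31,-21,0],
  [31,-21,0],
  [33,-22,0],
  [0,0,-41],
  [0,0,-41],
], yaw=[0,0,0,0,0,0,0,0])

```text
t: 3.4
ee_pos: [614.3, -178.7, 142.0]
orientation: [0.286, 3.121, -0.003]
ft_force: [-1.1, 1.1, -0.7]
width: 0.7
grasp_force: 0.0
```

Run:
```python
from m import *
print(ctrl.get_obs()['ee_pos'])
a=viewer.get_image('top');save(a,'t2.png',(240,130,440,260),4)
b=viewer.get_image('side');save(b,'s2.png',(190,110,340,260),4)
```

```text
[ 614.26968107 -178.72922585  142.04961054]
```

View pics/s2.png

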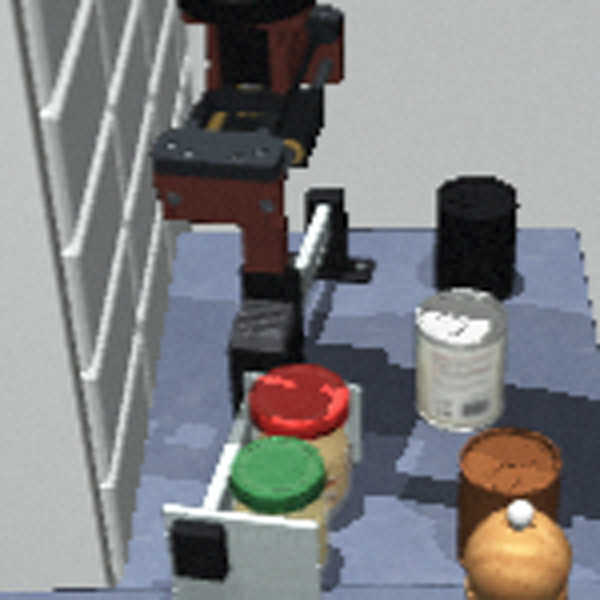

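The side view shows the closed fingers above the pad (265,240) with clear space to the wall and jars. Pressing now.

>>> play_rows([
  [-2,0,-30],
  [0,0,-12],
  [0,0,-4],
  [0,0,-4],
  [0,0,-3],
  [0,0,-2],
  [0,0,0],
], yaw=[0,0,0,0,0,0,0])

```text
t: 4.08
ee_pos: [608.6, -176.6, 86.8]
orientation: [0.284, 3.127, -0.0]
ft_force: [-2.1, 0.9, 4.4]
width: 0.2
grasp_force: 2.3
```

>>> play_rows([
  [-0.5,-3,0],
  [-1,-5,0],
  [-1.4,-8,0],
  [-1.8,-10,0],
  [-1.8,-10,0],
  [-1.8,-10,0],
  [-1.8,-10,0],
  [0,0,0],
], yaw=[0,0,0,0,0,0,0,0])

```text
t: 4.75
ee_pos: [598.3, -235.4, 86.4]
orientation: [0.286, 3.127, -0.002]
ft_force: [-1.2, -2.5, 5.1]
width: 0.5
grasp_force: 2.5
```

```bash
cat > st.py <<'E'
from m import *
o=np.array([611.5,-177.4]);rx=np.array([.9836,-.1805]);ry=np.array([.1805,.9836])
def rail(p): d=np.asarray(p)[:2]-o; return round(float(d@rx),1),round(float(d@ry),1)
def state(name='side'):
    im=viewer.get_image(name);P=cloud(im).reshape(-1,3);C=im['pixels'].reshape(-1,3).astype(int)
    r,g,b=C.T;D=P[:,:2]-o;x=D@rx;y=D@ry;z=P[:,2]
    def rep(nm,m):
        q=np.stack([x[m],y[m],z[m]],1)
        print(name,nm,len(q),*( [np.round(np.percentile(q,k,axis=0)).tolist() for k in(2,50,98)] if len(q) else []))
    N=(x<30)&(x>-150)&(y>-190)&(y<170)
    rep('red',N&(r>1.8*g)&(z>80)&(z<90)&(x>-80)); rep('green',N&(g>1.5*r)&(z>75)&(z<86))
    rep('fence',N&(z>105)&(z<114)&(x>-22)&(x<22)&(r<60))
    rep('plate',N&(z>58)&(z<68)&(x<-42)&(x>-66)&(r>90)&(abs(r-b)<60))
    rep('tin',N&(z>64)&(z<76)&(x<0)&(r>90)&(abs(r-b)<60)&(y<40))
    ob=ctrl.get_obs();print('tcp rail',rail(ob['ee_pos']),np.round(ob['ee_pos'],1),'F',np.round(ob['ft_force'],1),'t',round(ob['t'],2))
    return im
E
python3 -c "
from st import *
state('side');state('top')"
```

```text
side red 346 [-60.0, 33.0, 81.0] [-34.0, 61.0, 85.0] [-10.0, 86.0, 87.0]
side green 324 [-58.0, 94.0, 76.0] [-35.0, 119.0, 80.0] [-12.0, 141.0, 83.0]
side fence 11 [-17.0, -72.0, 106.0] [-13.0, -65.0, 110.0] [9.0, -49.0, 111.0]
side plate 92 [-63.0, -27.0, 58.0] [-53.0, 130.0, 63.0] [-43.0, 154.0, 67.0]
side tin 341 [-139.0, -77.0, 64.0] [-110.0, -44.0, 69.0] [-9.0, -21.0, 73.0]
tcp rail (-2.5, -59.3) [ 598.3 -235.2   86.4] F [-0.1 -2.2  5.8] t 4.8
top red 506 [-61.0, 33.0, 81.0] [-35.0, 59.0, 85.0] [-10.0, 84.0, 88.0]
top green 412 [-58.0, 92.0, 77.0] [-35.0, 116.0, 80.0] [-11.0, 139.0, 83.0]
top fence 0
top plate 11 [-64.0, 49.0, 58.0] [-61.0, 62.0, 60.0] [-53.0, 150.0, 64.0]
top tin 2 [-4.0, 25.0, 64.0] [-2.0, 27.0, 64.0] [-1.0, 29.0, 64.0]
tcp rail (-2.5, -59.2) [ 598.4 -235.2   86.4] F [-0.6 -2.9  5.9] t 4.85
```

>>> play_rows([
  [-1.8,-10,0],
  [-2.2,-12,0],
  [-2.2,-12,0],
  [-2.2,-12,0],
  [-2.2,-12,0],
  [-1.8,-10,0],
  [-1.4,-8,0],
  [-0.9,-5,0],
], yaw=[0,0,0,0,0,0,0,0])

```text
t: 5.52
ee_pos: [583.4, -315.4, 86.3]
orientation: [0.286, 3.127, -0.001]
ft_force: [0.1, 3.9, 7.9]
width: 0.4
grasp_force: 4.1
```

```bash
python3 -c "
from st import *
state('side')"
```

```text
side red 348 [-61.0, 33.0, 81.0] [-34.0, 62.0, 85.0] [-10.0, 86.0, 88.0]
side green 322 [-58.0, 93.0, 76.0] [-35.0, 119.0, 80.0] [-12.0, 141.0, 83.0]
side fence 11 [-17.0, -155.0, 108.0] [-13.0, -150.0, 110.0] [17.0, -133.0, 111.0]
side plate 90 [-63.0, -109.0, 58.0] [-53.0, 130.0, 63.0] [-42.0, 155.0, 67.0]
side tin 329 [-139.0, -107.0, 64.0] [-110.0, -50.0, 69.0] [-9.0, -22.0, 73.0]
tcp rail (-2.7, -141.5) [ 583.3 -316.1   86.3] F [-0.7 -0.4  5.7] t 5.57
```

>>> play_rows([
  [-0.4,-2,0],
  [-0.4,-2,0],
  [-0.4,-2,0],
  [0,0,0],
  [0,0,0],
], yaw=[0,0,0,0,0])

```text
t: 5.98
ee_pos: [582.3, -321.0, 86.4]
orientation: [0.285, 3.127, -0.002]
ft_force: [-0.2, 1.9, 5.5]
width: 0.3
grasp_force: 3.3
```

>>> play_rows([
  [-0.4,-2,0],
  [-0.4,-2,0],
  [0,0,0],
  [0,0,0],
], yaw=[0,0,0,0])

```text
t: 6.32
ee_pos: [581.6, -324.9, 86.4]
orientation: [0.285, 3.127, -0.002]
ft_force: [-0.3, 1.9, 6.9]
width: 0.4
grasp_force: 3.4
```

>>> play_rows([
  [-0.4,-2,0],
  [-0.4,-2,0],
  [0,0,0],
  [0,0,0],
], yaw=[0,0,0,0])

```text
t: 6.65
ee_pos: [580.9, -328.6, 86.3]
orientation: [0.285, 3.127, -0.001]
ft_force: [0.5, 3.5, 6.1]
width: 0.4
grasp_force: 3.9
```

```bash
python3 -c "
from st import *
state('side')"
```

```text
side red 345 [-60.0, 32.0, 81.0] [-35.0, 61.0, 85.0] [-10.0, 86.0, 88.0]
side green 316 [-58.0, 94.0, 76.0] [-34.0, 120.0, 80.0] [-13.0, 141.0, 83.0]
side fence 13 [-16.0, -168.0, 105.0] [-13.0, -164.0, 109.0] [17.0, -147.0, 113.0]
side plate 86 [-63.0, -121.0, 58.0] [-53.0, 129.0, 63.0] [-43.0, 154.0, 68.0]
side tin 343 [-138.0, -121.0, 64.0] [-110.0, -50.0, 69.0] [-8.0, -21.0, 73.0]
tcp rail (-2.8, -154.2) [ 580.9 -328.6   86.3] F [0.5 3.  6.3] t 6.7
```

>>> play_rows([
  [0,0,20],
  [0,0,40],
  [-28,26,0],
  [-28,26,0],
  [-28,26,0],
  [-28,26,0],
  [-30,28,0],
  [0,0,0],
], yaw=[0,0,0,0,0,0,0,0])

```text
t: 7.37
ee_pos: [430.5, -191.4, 144.0]
orientation: [-0.283, -3.12, -0.005]
ft_force: [-0.6, -0.1, -0.5]
width: 0.5
grasp_force: 0.0
```

```bash
python3 -c "
from st import *
im=state('side');save(im,'s3.png',(190,110,340,260),4);im=state('top')"
```

```text
side red 345 [-60.0, 32.0, 81.0] [-35.0, 61.0, 85.0] [-10.0, 86.0, 88.0]
side green 319 [-58.0, 94.0, 77.0] [-35.0, 119.0, 80.0] [-12.0, 141.0, 83.0]
side fence 36 [-16.0, -170.0, 106.0] [0.0, -164.0, 109.0] [17.0, -160.0, 113.0]
side plate 89 [-63.0, -123.0, 58.0] [-53.0, 129.0, 63.0] [-43.0, 154.0, 67.0]
side tin 348 [-139.0, -122.0, 64.0] [-110.0, -52.0, 69.0] [-7.0, -22.0, 74.0]
tcp rail (-171.1, -48.2) [ 434.5 -193.9  145. ] F [ 0.   0.1 -0.1] t 7.42
top red 508 [-61.0, 33.0, 81.0] [-35.0, 58.0, 85.0] [-10.0, 84.0, 88.0]
top green 411 [-58.0, 92.0, 76.0] [-35.0, 116.0, 80.0] [-12.0, 139.0, 83.0]
top fence 59 [-18.0, -168.0, 105.0] [-2.0, -164.0, 111.0] [15.0, -161.0, 114.0]
top plate 8 [-64.0, 39.0, 59.0] [-56.0, 110.0, 59.0] [-43.0, 150.0, 67.0]
top tin 96 [-120.0, -124.0, 64.0] [-29.0, -107.0, 67.0] [-1.0, -13.0, 72.0]
tcp rail (-167.9, -49.3) [ 437.4 -195.6  145.7] F [ 1.5 -0.   0.3] t 7.47
```

View pics/s3.png

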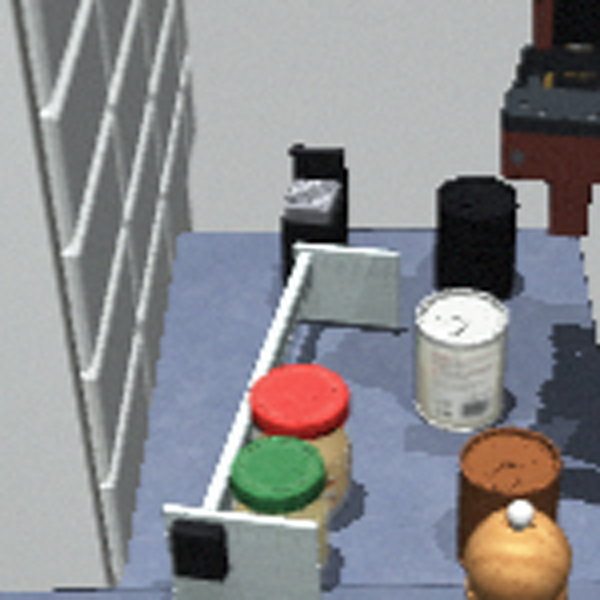

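Stop is fully back by the post (315,220); tin at (462,360) untouched, jars in place. Descending in front of the tin.

>>> play_rows([
  [0,0,-40],
  [0,0,-40],
  [0,0,-30],
  [0,0,-14],
  [0,0,0],
], yaw=[0,0,0,0,0])

```text
t: 7.88
ee_pos: [437.9, -196.2, 18.5]
orientation: [-0.285, -3.125, -0.002]
ft_force: [0.3, 0.1, -0.5]
width: 0.6
grasp_force: 0.0
```

>>> play_rows([
  [9.8,-1.8,0],
  [4.9,-0.9,0],
  [5.9,-1.1,0],
  [5.9,-1.1,0],
  [5.9,-1.1,0],
  [5.9,-1.1,0],
  [5.9,-1.1,0],
  [5.9,-1.1,0],
], yaw=[0,0,0,0,0,0,0,0])

```text
t: 8.55
ee_pos: [489.3, -204.9, 22.0]
orientation: [0.284, 3.128, -0.0]
ft_force: [-2.1, 0.4, 1.9]
width: 0.2
grasp_force: 1.0
```

```bash
cat >> st.py <<'E'
def tin(name='side'):
    im=viewer.get_image(name);P=cloud(im).reshape(-1,3);C=im['pixels'].reshape(-1,3).astype(int)
    r,g,b=C.T;D=P[:,:2]-o;x=D@rx;y=D@ry;z=P[:,2]
    m=(z>66)&(z<77)&(x>-145)&(x<-5)&(y>-100)&(y<32)&(r>80)&(abs(r-b)<60)
    q=np.stack([x[m],y[m]],1).astype(np.float32);print(name,'tin',len(q),cv2.minEnclosingCircle(q) if len(q)>3 else '',np.median(q,0),'z',np.percentile(z[m],[5,50,95]))
    ob=ctrl.get_obs();print('tcp rail',rail(ob['ee_pos']),'F',np.round(ob['ft_force'],1),'t',round(ob['t'],2))
    return im
E
python3 -c "
from st import *
tin('side');tin('top')"
```

```text
side tin 95 ((-67.12330627441406, -48.080047607421875), 27.757431030273438) [-58.77251  -46.122528] z [67.38137197 70.04471662 72.73332493]
tcp rail (-113.8, -49.3) F [ 0.3  0.2 -0.1] t 8.6
  return _methods._mean(a, axis=axis, dtype=dtype,
  ret = um.true_divide(
Traceback (most recent call last):
  File "st.py", line 21, in tin
    q=np.stack([x[m],y[m]],1).astype(np.float32);print(name,'tin',len(q),cv2.minEnclosingCircle(q) if len(q)>3 else '',np.median(q,0),'z',np.percentile(z[m],[5,50,95]))
                                                                                                                                          ~~~~~~~~~~~~~^^^^^^^^^^^^^^^^
IndexError: index -1 is out of bounds for axis 0 with size 0
```

>>> play_rows([
  [5.9,-1.1,0],
  [5.9,-1.1,0],
  [5.9,-1.1,0],
  [5.9,-1.1,0],
  [3.9,-0.7,0],
  [2,-0.4,0],
  [2,-0.4,0],
  [0,0,0],
], yaw=[0,0,0,0,0,0,0,0])

```text
t: 9.32
ee_pos: [520.5, -210.8, 21.7]
orientation: [0.284, 3.128, -0.0]
ft_force: [-0.6, 0.0, -0.4]
width: 0.7
grasp_force: 0.0
```

```bash
python3 -c "
from st import *
im=tin('side');save(im,'s4.png',(190,110,340,260),4)"
```

```text
side tin 75 ((-32.82334518432617, -47.653499603271484), 28.343570709228516) [-25.351686 -44.293095] z [67.34365366 69.77297808 73.12487416]
tcp rail (-83.6, -49.3) F [-0.   0.7 -0.2] t 9.37
```

View pics/s4.png

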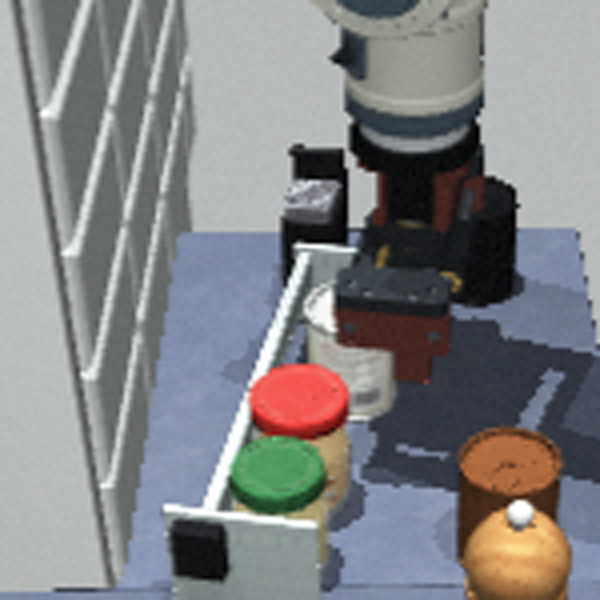

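The tin is at (345,340), near the bar, still upright. Nudging gently until it makes contact.

>>> play_rows([
  [2,-0.4,0],
  [2,-0.4,0],
  [2,-0.4,0],
  [0,0,0],
], yaw=[0,0,0,0])

```text
t: 9.7
ee_pos: [526.6, -212.1, 21.7]
orientation: [0.284, 3.128, -0.0]
ft_force: [-0.3, 0.3, -0.3]
width: 0.4
grasp_force: 0.3
```

>>> play_rows([
  [2,-0.4,0],
  [2,-0.4,0],
  [1,-0.2,0],
  [0,0,0],
], yaw=[0,0,0,0])

```text
t: 10.03
ee_pos: [531.6, -213.0, 21.7]
orientation: [0.284, 3.128, -0.0]
ft_force: [-0.1, 0.3, 0.4]
width: 0.5
grasp_force: 0.0
```

>>> play_rows([
  [1,-0.2,0],
  [0,0,0],
  [-12,2,0],
  [-20,4,0],
  [-25,4,0],
  [0,0,0],
], yaw=[0,0,0,0,0,0])

```text
t: 10.53
ee_pos: [470.5, -201.6, 21.1]
orientation: [-0.285, -3.124, -0.003]
ft_force: [-0.2, 0.0, -0.1]
width: 0.8
grasp_force: 0.0
```

```bash
python3 -c "
from st import *
im=tin('side');state('side')"
```

```text
side tin 272 ((-32.85320281982422, -48.466487884521484), 31.02442169189453) [-32.07843 -47.59661] z [66.87376805 69.59295956 72.68148205]
tcp rail (-131.5, -49.7) F [ 0.1  0.2 -0.3] t 10.58
side red 349 [-60.0, 33.0, 80.0] [-35.0, 61.0, 85.0] [-10.0, 86.0, 87.0]
side green 321 [-58.0, 94.0, 76.0] [-34.0, 119.0, 80.0] [-12.0, 141.0, 83.0]
side fence 32 [-16.0, -168.0, 105.0] [-1.0, -164.0, 109.0] [17.0, -162.0, 113.0]
side plate 131 [-63.0, -122.0, 58.0] [-52.0, -24.0, 64.0] [-43.0, 153.0, 68.0]
side tin 333 [-58.0, -121.0, 64.0] [-32.0, -51.0, 69.0] [-5.0, -21.0, 74.0]
tcp rail (-129.4, -50.1) [ 475.2 -203.3   21.9] F [ 0.3 -0.9 -0. ] t 10.63
```

>>> play_rows([
  [0,0,38],
  [0,0,40],
  [0,0,40],
  [20,-32,0],
  [20,-32,0],
  [20,-32,0],
  [20,-32,0],
  [21,-31,0],
], yaw=[0,0,0,0,0,0,0,0])

```text
t: 11.3
ee_pos: [578.4, -364.5, 140.7]
orientation: [0.284, 3.126, -0.002]
ft_force: [0.7, -0.4, -0.1]
width: 0.6
grasp_force: 0.0
```

>>> play_rows([
  [0,0,0],
  [0,0,-30],
  [0,0,-20],
  [0,0,0],
], yaw=[0,0,0,0])

```text
t: 11.63
ee_pos: [574.6, -360.9, 85.6]
orientation: [-0.284, -3.124, -0.004]
ft_force: [-0.6, 0.8, -0.4]
width: 0.6
grasp_force: 0.0
```

>>> play_rows([
  [1.4,8,0],
  [1,5,0],
  [1,5,0],
  [1,5,0],
  [1,5,0],
  [1,5,0],
  [1,5,0],
  [1,5,0],
], yaw=[0,0,0,0,0,0,0,0])

```text
t: 12.3
ee_pos: [585.2, -319.8, 91.5]
orientation: [0.283, 3.127, -0.004]
ft_force: [-3.0, -6.9, -4.1]
width: 0.2
grasp_force: 3.5
```

```bash
python3 -c "
from st import *
im=tin('side');state('side')"
```

```text
side tin 277 ((-33.52914810180664, -54.83818435668945), 36.311866760253906) [-32.289402 -49.37029 ] z [66.75403093 69.59062026 72.93545566]
tcp rail (-0.2, -143.9) F [-1.6 -4.2 -3.4] t 12.35
side red 348 [-60.0, 33.0, 80.0] [-35.0, 62.0, 85.0] [-10.0, 86.0, 88.0]
side green 317 [-58.0, 93.0, 76.0] [-34.0, 119.0, 80.0] [-13.0, 140.0, 82.0]
side fence 52 [-18.0, -150.0, 106.0] [-2.0, -129.0, 111.0] [16.0, -125.0, 114.0]
side plate 126 [-63.0, -85.0, 58.0] [-53.0, 62.0, 64.0] [-42.0, 154.0, 68.0]
side tin 311 [-57.0, -84.0, 65.0] [-32.0, -49.0, 69.0] [-4.0, -21.0, 73.0]
tcp rail (-0.1, -143.9) [ 585.4 -318.9   91.5] F [-2.  -1.5 -0.9] t 12.4
```

>>> play_rows([
  [1,5,0],
  [1,5,0],
  [1,5,0],
  [1,5,0],
  [1,5,0],
  [1,5,0],
  [1,5,0],
  [1,5,0],
], yaw=[0,0,0,0,0,0,0,0])

```text
t: 13.07
ee_pos: [592.9, -280.3, 91.4]
orientation: [0.284, 3.127, -0.004]
ft_force: [-4.3, -6.7, -1.5]
width: 0.3
grasp_force: 3.4
```

```bash
python3 -c "
from st import *
im=tin('side');save(im,'s5.png',(190,110,340,260),4);state('side')"
```

```text
side tin 281 ((-33.1495475769043, -20.04896354675293), 34.886924743652344) [-32.171436 -15.894871] z [67.00271176 69.62115934 72.64655604]
tcp rail (0.3, -103.5) F [-4.  -4.8  0.3] t 13.12
side red 340 [-60.0, 34.0, 81.0] [-35.0, 62.0, 85.0] [-10.0, 85.0, 87.0]
side green 320 [-58.0, 94.0, 76.0] [-35.0, 119.0, 80.0] [-12.0, 142.0, 82.0]
side fence 52 [-16.0, -103.0, 105.0] [-1.0, -88.0, 110.0] [16.0, -85.0, 113.0]
side plate 105 [-63.0, -47.0, 58.0] [-54.0, 120.0, 63.0] [-43.0, 153.0, 68.0]
side tin 297 [-58.0, -44.0, 65.0] [-32.0, -16.0, 70.0] [-5.0, 11.0, 73.0]
tcp rail (0.3, -103.5) [ 593.1 -279.3   91.4] F [-3.3 -3.3  0.6] t 13.17
```

View pics/s5.png

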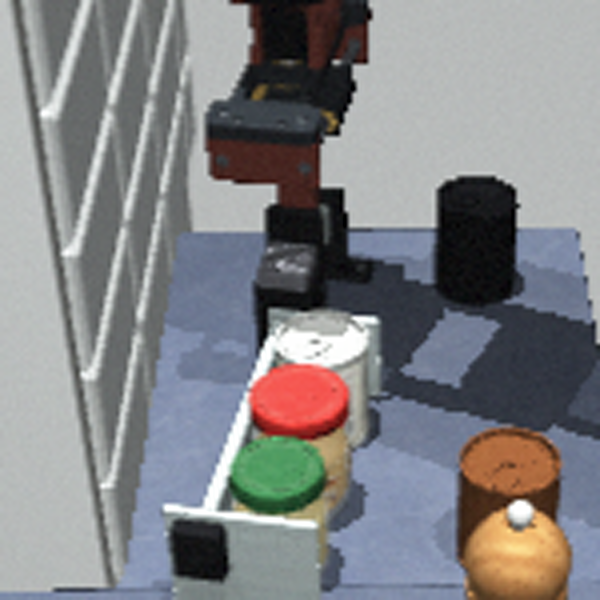

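The tin (322,345) stands in line behind the red jar with the stop plate right behind it; about 19 mm remain.

>>> play_rows([
  [0.8,4,0],
  [0.8,4,0],
  [0.8,4,0],
  [0.6,3,0],
  [0.4,2,0],
  [0.2,1,0],
], yaw=[0,0,0,0,0,0])

```text
t: 13.67
ee_pos: [596.4, -262.2, 91.3]
orientation: [0.283, 3.127, -0.004]
ft_force: [-4.0, -7.1, 0.8]
width: -0.1
grasp_force: 3.8
```

>>> play_rows([
  [0.4,2,0],
  [0.2,1,0],
  [0,0,0],
], yaw=[0,0,0])

```text
t: 13.92
ee_pos: [596.9, -259.7, 91.3]
orientation: [0.283, 3.127, -0.005]
ft_force: [-5.2, -9.4, 0.2]
width: 0.3
grasp_force: 5.0
```

```bash
python3 -c "
from st import *
im=tin('side');state('side')"
```

```text
side tin 229 ((-32.9578857421875, -1.5076594352722168), 34.30641555786133) [-32.342922   -1.0793183] z [67.03813461 69.61738922 72.77550755]
tcp rail (0.5, -83.6) F [-5.6 -9.6  0.6] t 13.97
side red 341 [-59.0, 40.0, 81.0] [-34.0, 68.0, 85.0] [-9.0, 92.0, 88.0]
side green 328 [-57.0, 98.0, 76.0] [-34.0, 124.0, 80.0] [-11.0, 145.0, 83.0]
side fence 58 [-17.0, -90.0, 105.0] [-2.0, -68.0, 110.0] [16.0, -66.0, 114.0]
side plate 86 [-63.0, -26.0, 58.0] [-55.0, 126.0, 64.0] [-44.0, 154.0, 68.0]
side tin 245 [-58.0, -24.0, 65.0] [-33.0, -0.0, 69.0] [-5.0, 24.0, 73.0]
tcp rail (0.5, -83.6) [ 596.9 -259.7   91.3] F [-4.6 -9.3  0.6] t 14.02
```

>>> play_rows([
  [0.4,2,0],
  [0.2,1,0],
  [0.2,1,0],
  [0,0,0],
], yaw=[0,0,0,0])

```text
t: 14.35
ee_pos: [597.1, -258.5, 91.4]
orientation: [0.283, 3.127, -0.011]
ft_force: [-8.2, -21.7, -0.6]
width: 0.5
grasp_force: 11.4
```

Force rose to 22 N with hardly any movement, so the row is packed. Letting go.

>>> play_rows([
  [-1,-5,0],
  [-3,-15,0],
  [-3,-15,0],
  [0,0,30],
  [0,0,30],
  [0,0,0],
  [0,0,0],
], yaw=[0,0,0,0,0,0,0])

```text
t: 14.93
ee_pos: [592.0, -290.5, 152.2]
orientation: [0.285, 3.124, -0.003]
ft_force: [-0.2, 0.3, -0.1]
width: 0.3
grasp_force: 0.0
```

```bash
python3 -c "
from st import *
im=tin('side');save(im,'s6.png',(190,110,340,260),4);state('side');state('top')"
```

```text
side tin 232 ((-32.014991760253906, 2.0004215240478516), 33.13039779663086) [-3.3357147e+01 -2.4918094e-02] z [66.81677318 69.52262415 72.53993751]
tcp rail (0.0, -114.3) F [0.2 0.2 0.4] t 14.98
side red 340 [-59.0, 40.0, 82.0] [-34.0, 68.0, 85.0] [-9.0, 92.0, 87.0]
side green 327 [-57.0, 100.0, 76.0] [-34.0, 124.0, 81.0] [-12.0, 146.0, 83.0]
side fence 51 [-17.0, -72.0, 105.0] [2.0, -67.0, 110.0] [18.0, -64.0, 114.0]
side plate 94 [-63.0, -25.0, 58.0] [-55.0, 127.0, 63.0] [-43.0, 155.0, 68.0]
side tin 251 [-59.0, -25.0, 65.0] [-33.0, -1.0, 69.0] [-4.0, 22.0, 74.0]
tcp rail (-0.8, -113.9) [ 590.2 -289.3  149.4] F [-0.3 -0.2 -0.9] t 15.03
top red 510 [-61.0, 39.0, 81.0] [-35.0, 65.0, 85.0] [-9.0, 91.0, 88.0]
top green 402 [-57.0, 98.0, 77.0] [-34.0, 121.0, 81.0] [-11.0, 144.0, 83.0]
top fence 35 [-19.0, -72.0, 106.0] [-5.0, -68.0, 111.0] [7.0, -65.0, 114.0]
top plate 85 [-61.0, -26.0, 59.0] [-52.0, 8.0, 66.0] [-43.0, 98.0, 68.0]
top tin 550 [-59.0, -26.0, 65.0] [-32.0, 5.0, 69.0] [-5.0, 32.0, 74.0]
tcp rail (-1.1, -113.7) [ 589.9 -289.   148.8] F [-0.2  0.3 -0.7] t 15.08
```

View pics/s6.png

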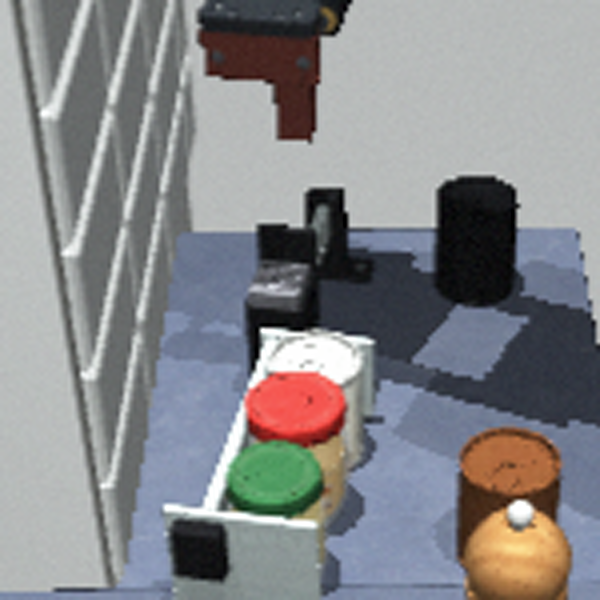

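The row is packed: tin (318,360), red jar (297,408) and green jar (275,480) are upright and in line, the stop is against the tin (reads about 0.05), and the fingers are clear. Handing in.

```bash
python3 -c "
from workcell import ticket
print(ticket.close_job())"
```

```text
the job is handed in; nothing more can be done
None
```

The tin is back in the rail, with jars and tin upright and packed tight between the end plate and the stop (by camera it reads about 0.05 m); the job was handed in at about 15 s, and no verdict was returned.

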